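Ready the roaster's cooling tray

TASK

Get the coffee cooling tray ready for the next batch: first push the yellow spout gate fully shut, then push the stirrer arm round until its red tip points at the middle of the blue clip on the rim, and leave it there with the gate still shut. Only push, nothing needs gripping: do not lift the stirrer up off its spindle, and leave the cups, jar and other loose things where they are.

Things in the scene. Friction and masses are not known exactly. Their poses are not given: they have to be found in the camera images.
- tray: Round steel cooling tray, fixed (sizes in mm). Origin: centre of its underside on the counter; z up, the stirrer's axis. Outer radius 125, wall 5; perforated floor 60 above the counter, rim 100 above it. Its own -y axis points out through the discharge spout, a trough 60 wide outside the wall that ends 155 from the axis. A grey motor box is outside the wall at +y, below the rim.
- gate_hinge (a point): Top of the gate's upright hinge line, 102 above the counter, at x = +34, y = -158 in the tray's frame.
- gate_end (a point): Top edge of the gate's free end, 80 from the hinge, 102 above the counter. The gate is an upright yellow flap, 80 long, 5 thick, from 60 to 102 above the counter, plain and smooth outside, with a flush black band on its last 12.
- gate (a joint): Gate angle (rad): 0 = fully shut against its stop, straight across the spout's mouth, free end towards the tray's -x; grows to 1.25 as the free end swings outwards from the tray (counter-clockwise from above). No spring, it stays where left; 1 to 1.5 N at the free end moves it.
- stirrer_tip (a point): Top of the outer end of the arm's red tip, 109 from the tray's axis, 97 above the counter. The arm is an upright blade 8 thick (red tip 10), from 66 to 98 above the counter, running out from the hub (38 dia, black knob on top, up to 111 above the counter) at the tray's centre. A short dark counterweight stub sticks out 45 on the hub's other side.
- stirrer (a joint): Angle of the arm about the tray's vertical axis (rad), counter-clockwise from above positive; at 0 the red tip points along the tray's own +x. It may be turned either way (stops at -6.4 and 6.4). No spring, it stays where left; 1.5 to 2 N at 75 from the axis turns it.
- spindle (a joint): How far the stirrer has been lifted up its spindle (m): 0 = seated. Must stay seated (6 mm or more fails).
- clip: Blue clip, 26 wide along the rim and 13 across it, fixed on the tray's rim. The origin of this frame is NOT at the clip but at the tray's axis on the counter; its x axis points from the tray's axis to the middle of the clip, which lies 122.5 out along x, top 116 above the counter.
- clip_mark (a point): Top middle of the blue clip, 116 above the counter, 122.5 from the tray's axis.
- sample_cup: Bystander, loose, leave alone: small open steel sample cup, 52 dia x 50 high, standing near the tray's spout, lower than the tray's floor. Origin: centre of its underside.
- cup_a: Bystander, loose, leave alone: white mug, 76 dia x 65 high. Origin: centre of its underside.
- cup_b: Bystander, loose, leave alone: blue mug, 76 dia x 65 high. Origin: centre of its underside.
- tamper: Bystander, loose, leave alone: dark wooden tamper, 56 dia x 80 high. Origin: centre of its underside.
- bean_jar: Bystander, loose, leave alone: amber glass jar with black cap, 72 dia x 110 high. Origin: centre of its underside.
- scoop: Bystander, loose, leave alone: wooden-handled spoon lying flat, 170 long. Origin: centre of its underside.
- tin: Bystander, loose, leave alone: metal can with paper label, 64 dia x 85 high. Origin: centre of its underside.

How it is judged:
By the outcome, as a careful person would: the job done as asked, in the order asked, and still so for the second after the job is handed in, with the robot touching nothing.
It also fails if it takes over 56 s, if anything falls off the work surface, if the arm or the gripper's body presses on something with over 40 N, if the wrist force passes 120 N, or if a joint passes its speed limit or range.

ROBOT

A 7-joint arm with a two-finger parallel gripper is mounted at the origin on the work surface. World frame = base frame: x ahead of the robot, y to its left, z up, the work surface at z = 0. Lengths are in m, angles in rad, forces in N, time in s.
With the tool pointing down it reaches from about 0.425 to 0.875 m from the base axis. Payload 4.7 kg.
Tool frame: the origin (TCP) lies where the fingers leave the gripper's body, on its centre line; the fingertips stand 70 mm ahead of it and the grasp point (between the pads) lies 51 mm ahead of it; z points along the fingers, y is the line along which they close (so a half turn about z gives the same grasp; the last joint's range is limited). The gripper opens to 87 mm and grips with 3 to 60 N. Pads are 19 mm wide; open, the fingers measure 117 mm over their backs; the gripper's body (75 mm by 190 mm) begins 51 mm behind the grasp point.
Start: joints at [-1.319, 0.321, -0.07, 1.45, 0.023, 1.371, -0.057], TCP at [0.153, 0.632, 0.292] pointing down, gripper open.
Joint ranges: [-2.86, 2.86], [-0.3, 2.09], [-1.38, 1.24], [0.06, 2.45], [-1.56, 4.7], [0.09, 2.05], [-2.69, 2.69]. Speed limits (rad/s): [2.57, 2.57, 3.14, 3.14, 3.14, 3.14, 3.14].

INTERFACE

Orientations are given as a rotation vector (axis times angle).
In Python, from bench import get_state, get_image, get_calibration, close_job gives the robot as it stands.
- The arm moves only by the tool send_rows, never from a script. Its argument "rows" is a list of rows, each an object of numbers: "hand": the finger opening in mm, from 0 to 87; "x", "y", "z": the shift along the world's x, y, z in mm; "roll": the turn about the world's z in degrees. A call has 1 to 10 rows; each row shifts and turns the commanded pose from where the row before left it; what a row does not reach is not made up. A row lasts 1/10 s, in which the tool goes at most 50 mm and 8.59 degrees, less where a joint would pass 70% of its speed; a pose out of reach is approached as far as the arm can. A call is refused whole if a number of a shift passes 50 or a number of a turn 8.59, either way. A call with a gripper value outside its range is refused whole. The fingers move at their own pace and stop on an object; "force" is the grip in N (left out, the last holds). Time passes only in rows, so rows that do not move let the fingers close. It gives the time, the measured TCP pose, the force, the opening and the grip force at its end, in the units of the state.
- get_state(): the state, without advancing time (a new reading comes with each control period).
- get_image(name): name is "side" or "top"; returns the picture (420x560x3 uint8, blue, green, red); there is no depth.
- get_calibration(name): a dict with "mtx" (3x3 intrinsics, pixels), "world_from_camera" (4x4, takes a point from camera to world coordinates). Camera axes: x right, y down, z forward; pixel columns grow to the right and rows downward; lengths in m; the calibration is good to about 2 mm. A picture is of the moment at which its call begins. get_calibration takes no time and is no camera call.
- close_job(): hands the job in; it is judged then, once.
The state is a dict: "time": time; "joint_positions": joint angles; "qd": joint speeds; "joint_torque": joint torques, N m; "position": TCP position; "tool_rot": TCP orientation; "ft_force": force on the tool from outside, world axes, zero at the start; "torque": the same for the moment, N m; "grip_width": opening from 0.0 (shut) to 1.0 (fully open); "grip_force": force on a finger pad.
Only numpy, scipy, OpenCV 4.12 (cv2) and the standard library are available. Lean on these libraries where they do the work, as an engineer would, in place of code of your own. Each camera call takes 0.05 s, during which the arm holds its last target. There are 200 camera calls.

## Working session

There is one attempt and no reset: what is moved stays moved. The work goes in short steps, Python scripts to look and compute and a tool call to move; the robot and the scene stay as the last step left them, time stands still between calls to the robot, and variables do not carry over. Pictures are saved under pics/ and viewed, at most 10 in all, crops included, and the job is handed in when it is done.

Besides the shell and the picture viewer there is one more tool, called after "Request:" as name(argument=value, ...) on one line, values as JSON. send_rows: Moves the arm, as the interface text tells. Its arguments: {"type":"object","properties":{"rows":{"type":"array","items":{"type":"object","properties":{"hand":{"type":"number"},"x":{"type":"number"},"y":{"type":"number"},"z":{"type":"number"},"roll":{"type":"number"}}}},"force":{"type":"number"}},"required":["rows"]}

```bash
mkdir -p pics; ls; python3 - <<'E'
from bench import *
import cv2
for n in("side","top"):
    cv2.imwrite(f"pics/{n}0.png",get_image(n)); c=get_calibration(n); print(n,c["mtx"],c["world_from_camera"])
s=get_state(); print(s["time"],s["position"],s["tool_rot"],s["ft_force"],s["grip_width"])
E
```

```text
pics
side [[427.53882282   0.         281.50093991]
 [  0.         427.53882282 208.7768614 ]
 [  0.           0.           1.        ]] [[ 0.89812449 -0.27273572  0.34494582  0.13937123]
 [-0.43930669 -0.52161687  0.73138599 -0.86569549]
 [-0.01954552 -0.80841268 -0.58829151  0.77735954]
 [ 0.          0.          0.          1.        ]]
top [[528.63923734   0.         283.34123073]
 [  0.         528.63923734 210.51896   ]
 [  0.           0.           1.        ]] [[ 0.00275749 -0.9866171   0.16303098  0.34137073]
 [-0.99998288 -0.00187925  0.00554091 -0.00839373]
 [-0.00516038 -0.16304347 -0.98660539  1.3172426 ]
 [ 0.          0.          0.          1.        ]]
0.1 [0.15305225 0.63133756 0.29128296] [-3.72504867e-01 -3.11932705e+00  2.66509442e-03] [-0.19746306  0.27857323  0.72923013] 1.0019038907202549
```

View pics/side0.png

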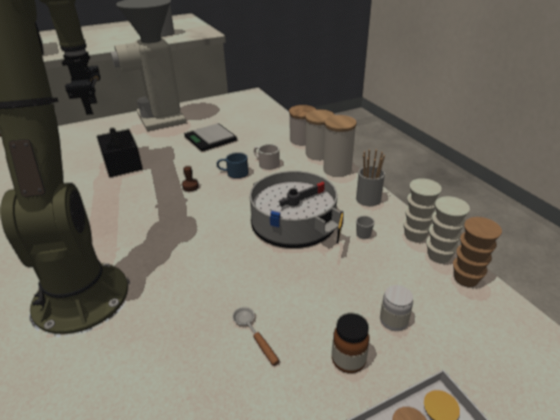

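View pics/top0.png

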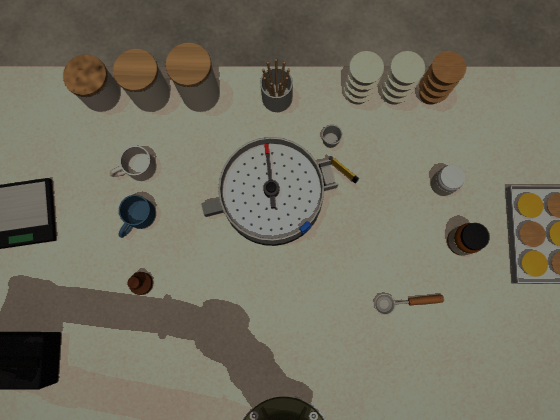

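The top view shows the tray at about (271,190), the red tip at (267,147), the clip at (306,228), and the gate open from about (332,158) to (356,180). The sample cup is at (332,135). I'll take an enlarged crop to read these more closely.

```bash
python3 - <<'E'
import cv2
a=cv2.imread("pics/top0.png")[115:255,195:370]
cv2.imwrite("pics/topc.png",cv2.resize(a,None,fx=4.25,fy=4.25,interpolation=cv2.INTER_CUBIC))
E
```

```text
(no output)
```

View pics/topc.png

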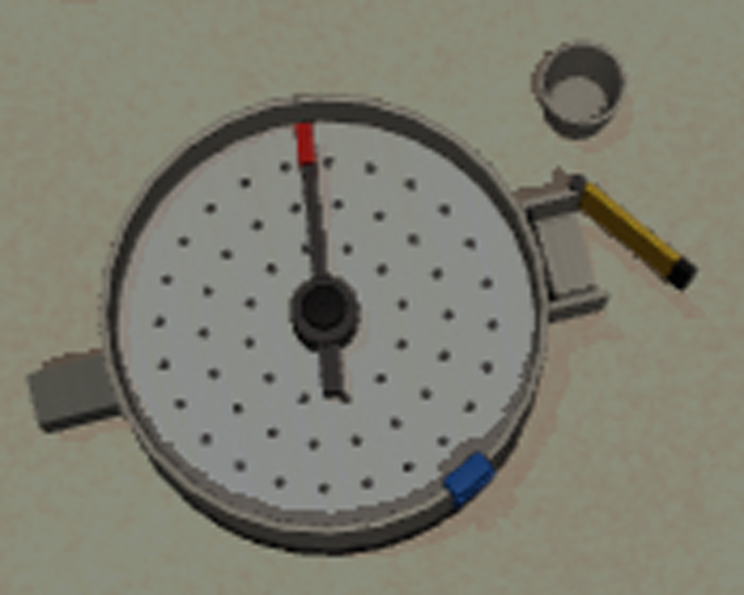

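The crop shows (crop px) the knob at (325,305), the tip end at (303,124), the clip top at (470,473), the hinge at (580,184) and the gate end at (688,268).

```bash
cat > h.py <<'E'
import numpy as np
from bench import *
def px2w(n,u,v,z):
    c=get_calibration(n);T=c["world_from_camera"]
    d=T[:3,:3]@np.linalg.solve(c["mtx"],[u,v,1]);o=T[:3,3]
    return (o+d*(z-o[2])/d[2])[:2]*1000
def w2px(n,p):
    c=get_calibration(n);T=np.linalg.inv(c["world_from_camera"])
    q=c["mtx"]@(T[:3,:3]@(np.array(p)/1000)+T[:3,3]);return q[:2]/q[2]
E
python3 - <<'E'
from h import *
P={}
for k,u,v,z in[("rim",326,312,.1),("knob",325,305,.111),("tip",304,124,.097),("clip",470,473,.116),("hinge",580,184,.102),("gend",688,268,.102),("cup",580,82,.05),("motor",70,375,.08)]:
    P[k]=px2w("top",u/4.25+195,v/4.25+115,z); print(k,P[k].round(1))
c=P["knob"]
for k in P:
    d=P[k]-c; print(k,np.hypot(*d).round(1),np.degrees(np.arctan2(d[1],d[0])).round(1))
d=P["gend"]-P["hinge"];print(np.hypot(*d),np.degrees(np.arctan2(d[1],d[0])))
E
```

```text
rim [595.1  25.9]
knob [596.7  26.2]
tip [703.6  39.1]
clip [503.3 -52.7]
hinge [ 667.7 -115.2]
gend [ 619.9 -174.3]
cup [ 743.2 -120.5]
motor [563.1 169.6]
rim 1.6 -170.8
knob 0.0 0.0
tip 107.6 6.9
clip 122.3 -139.8
hinge 158.2 -63.3
gend 201.9 -83.4
cup 207.3 -45.0
motor 147.3 103.2
76.07590724147481 -128.94712092596734
```

Request:
send_rows(rows=[{"hand": 0,"x": 25,"y": -41,"roll": 7},{"hand": 0,"x": 25,"y": -41,"roll": 7},{"hand": 0,"x": 25,"y": -41,"roll": 7},{"hand": 0,"x": 25,"y": -41,"roll": 7},{"hand": 0,"x": 25,"y": -41},{"hand": 0,"x": 25,"y": -41},{"hand": 0,"x": 25,"y": -41},{"hand": 0,"x": 25,"y": -41},{"hand": 0,"x": 25,"y": -41},{"hand": 0,"x": 25,"y": -41}])

```text
schema error: expected keys hand, x, y, z, roll
```

Request:
send_rows(rows=[{"hand": 0,"x": 25,"y": -41},{"hand": 0,"x": 25,"y": -41},{"hand": 0,"x": 25,"y": -41},{"hand": 0,"x": 25,"y": -41},{"hand": 0,"x": 25,"y": -41},{"hand": 0,"x": 25,"y": -41},{"hand": 0,"x": 25,"y": -41},{"hand": 0,"x": 25,"y": -41},{"hand": 0,"x": 25,"y": -41},{"hand": 0}])

```text
schema error: expected keys hand, x, y, z, roll
```

All keys are needed.

Request:
send_rows(rows=[{"hand": 0,"x": 25,"y": -41,"z": 0,"roll": 7},{"hand": 0,"x": 25,"y": -41,"z": 0,"roll": 7},{"hand": 0,"x": 25,"y": -41,"z": 0,"roll": 7},{"hand": 0,"x": 25,"y": -41,"z": 0,"roll": 7},{"hand": 0,"x": 25,"y": -41,"z": 0,"roll": 0},{"hand": 0,"x": 25,"y": -41,"z": 0,"roll": 0},{"hand": 0,"x": 25,"y": -41,"z": 0,"roll": 0},{"hand": 0,"x": 25,"y": -41,"z": 0,"roll": 0},{"hand": 0,"x": 25,"y": -41,"z": 0,"roll": 0},{"hand": 0,"x": 25,"y": -41,"z": 0,"roll": 0}])

```text
time: 1.1
position: [0.4036, 0.2197, 0.2921]
tool_rot: [0.393, -3.117, -0.0]
ft_force: [0.9, -0.5, -0.2]
grip_width: 0.175
grip_force: 0.0
```

Request:
send_rows(rows=[{"hand": 0,"x": 25,"y": -41,"z": 0,"roll": 0},{"hand": 0,"x": 25,"y": -41,"z": 0,"roll": 0},{"hand": 0,"x": 25,"y": -41,"z": 0,"roll": 0},{"hand": 0,"x": 25,"y": -41,"z": 0,"roll": 0},{"hand": 0,"x": 25,"y": -41,"z": 0,"roll": 0},{"hand": 0,"x": 25,"y": -41,"z": 0,"roll": 0},{"hand": 0,"x": 25,"y": -41,"z": 0,"roll": 0},{"hand": 0,"x": 25,"y": -41,"z": 0,"roll": 0},{"hand": 0,"x": 25,"y": -41,"z": 0,"roll": 0},{"hand": 0,"x": 0,"y": 0,"z": 0,"roll": 0}])

```text
time: 2.1
position: [0.6284, -0.155, 0.2904]
tool_rot: [0.378, -3.116, 0.01]
ft_force: [-0.9, -0.6, -0.2]
grip_width: 0.006
grip_force: 0.0
```

Request:
send_rows(rows=[{"hand": 0,"x": 17,"y": -22,"z": 0,"roll": 0},{"hand": 0,"x": 16,"y": -22,"z": 0,"roll": 0},{"hand": 0,"x": 0,"y": 0,"z": -40,"roll": 0},{"hand": 0,"x": 0,"y": 0,"z": -40,"roll": 0},{"hand": 0,"x": 0,"y": 0,"z": -40,"roll": 0},{"hand": 0,"x": 0,"y": 0,"z": -27,"roll": 0},{"hand": 0,"x": 0,"y": 0,"z": 0,"roll": 0}])

```text
time: 2.8
position: [0.6582, -0.1891, 0.14]
tool_rot: [0.393, -3.108, -0.006]
ft_force: [-0.4, 0.1, 0.4]
grip_width: 0.006
grip_force: 0.0
```

```bash
python3 - <<'E'
from h import *
import cv2
a=get_image("side")[150:270,230:400]
cv2.imwrite("pics/s1.png",cv2.resize(a,None,fx=4.5,fy=4.5,interpolation=cv2.INTER_CUBIC))
print(get_state()["position"],get_state()["ft_force"])
E
```

```text
[ 0.65978315 -0.18997631  0.14316702] [ 0.59011064 -0.28326239  0.6919794 ]
```

View pics/s1.png

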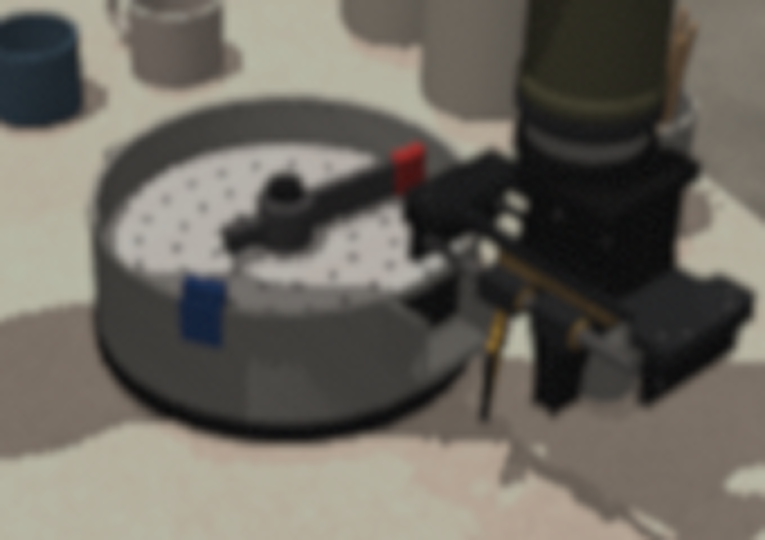

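The gate's edge shows at crop (493,360), and the fingers are on its outer side near (560,390) with a gap between them. Now I'll push.

Request:
send_rows(rows=[{"hand": 0,"x": -10,"y": 6,"z": 0,"roll": 0},{"hand": 0,"x": -10,"y": 6,"z": 0,"roll": 0},{"hand": 0,"x": -6,"y": 4,"z": 0,"roll": 0},{"hand": 0,"x": -6,"y": 4,"z": 0,"roll": 0},{"hand": 0,"x": -6,"y": 3,"z": 0,"roll": 0},{"hand": 0,"x": -5,"y": 6,"z": 0,"roll": 0},{"hand": 0,"x": -4,"y": 5,"z": 0,"roll": 0}])

```text
time: 3.55
position: [0.614, -0.1571, 0.1457]
tool_rot: [-0.393, 3.116, -0.0]
ft_force: [2.4, -1.6, 0.6]
grip_width: 0.003
grip_force: 0.8
```

Request:
send_rows(rows=[{"hand": 0,"x": -2,"y": 3,"z": 0,"roll": 0},{"hand": 0,"x": -1,"y": 3,"z": 0,"roll": 0},{"hand": 0,"x": 0,"y": 0,"z": 0,"roll": 0}])

```text
time: 3.85
position: [0.6108, -0.1508, 0.1451]
tool_rot: [0.394, -3.116, -0.001]
ft_force: [-0.2, -0.3, 0.2]
grip_width: 0.007
grip_force: 0.2
```

Request:
send_rows(rows=[{"hand": 0,"x": -0.5,"y": 2,"z": 0,"roll": 0},{"hand": 0,"x": -0.5,"y": 2,"z": 0,"roll": 0}])

```text
time: 4.05
position: [0.6097, -0.1477, 0.145]
tool_rot: [0.392, -3.116, 0.001]
ft_force: [0.1, -1.5, 1.1]
grip_width: 0.007
grip_force: 0.7
```

Request:
send_rows(rows=[{"hand": 0,"x": -0.5,"y": 2,"z": 0,"roll": 0},{"hand": 0,"x": 0,"y": 0,"z": 0,"roll": 0}])

```text
time: 4.25
position: [0.6093, -0.1451, 0.145]
tool_rot: [0.393, -3.116, -0.001]
ft_force: [0.9, -1.1, -0.1]
grip_width: 0.007
grip_force: 0.4
```

Request:
send_rows(rows=[{"hand": 0,"x": -0.5,"y": 2,"z": 0,"roll": 0},{"hand": 0,"x": -0.5,"y": 2,"z": 0,"roll": 0}])

```text
time: 4.45
position: [0.6087, -0.1429, 0.1453]
tool_rot: [-0.392, 3.117, -0.004]
ft_force: [2.5, -6.2, -2.3]
grip_width: 0.005
grip_force: 3.3
```

Request:
send_rows(rows=[{"hand": 0,"x": -0.5,"y": 2,"z": 0,"roll": 0},{"hand": 0,"x": 0,"y": 0,"z": 0,"roll": 0}])

```text
time: 4.65
position: [0.6085, -0.1427, 0.1453]
tool_rot: [-0.39, 3.115, -0.009]
ft_force: [2.6, -8.2, -3.4]
grip_width: 0.007
grip_force: 3.8
```

The force rises firmly to about 8 N at the stop, so the gate is shut. I'll retreat outward, lift, and cross to a spot inside the tray on the far side of the stirrer.

Request:
send_rows(rows=[{"hand": 0,"x": 3,"y": -12,"z": 0,"roll": 0},{"hand": 0,"x": 4,"y": -16,"z": 0,"roll": 0},{"hand": 0,"x": 0,"y": 0,"z": 40,"roll": 0},{"hand": 0,"x": 0,"y": 0,"z": 40,"roll": 0},{"hand": 0,"x": 6,"y": 45,"z": 0,"roll": 0},{"hand": 0,"x": 8,"y": 45,"z": 0,"roll": 0},{"hand": 0,"x": 8,"y": 45,"z": 0,"roll": 0},{"hand": 0,"x": 8,"y": 45,"z": 0,"roll": 0},{"hand": 0,"x": 8,"y": 45,"z": 0,"roll": 0},{"hand": 0,"x": 0,"y": 0,"z": 0,"roll": 0}])

```text
time: 5.65
position: [0.6539, 0.0682, 0.2245]
tool_rot: [-0.412, 3.114, 0.01]
ft_force: [0.0, 0.4, -0.3]
grip_width: 0.004
grip_force: 0.0
```

Request:
send_rows(rows=[{"hand": 0,"x": 2,"y": 6,"z": -20,"roll": 0},{"hand": 0,"x": 0,"y": 0,"z": -30,"roll": 0},{"hand": 0,"x": 0,"y": 0,"z": -30,"roll": 0},{"hand": 0,"x": 0,"y": 0,"z": 0,"roll": 0}])

```text
time: 6.05
position: [0.6525, 0.0632, 0.1407]
tool_rot: [0.392, -3.108, -0.0]
ft_force: [0.0, 0.2, -0.6]
grip_width: 0.008
grip_force: 0.0
```

```bash
python3 - <<'E'
from h import *
import cv2
s=get_state();print(s["position"],s["ft_force"])
C=np.array([596.5,26.2]);p=s["position"][:2]*1000
for t in list(range(36,-124,-8)):
    q=C+78*np.array([np.cos(np.radians(t)),np.sin(np.radians(t))]);print(t,q.round(0),(q-p).round(0));p=q
a=get_image("side")[150:270,230:400]
cv2.imwrite("pics/s2.png",cv2.resize(a,None,fx=4.5,fy=4.5,interpolation=cv2.INTER_CUBIC))
E
```

```text
[0.65252443 0.06322633 0.14069547] [ 0.00381675  0.19861592 -0.608716  ]
36 [660.  72.] [7. 9.]
28 [665.  63.] [ 6. -9.]
20 [670.  53.] [  4. -10.]
12 [673.  42.] [  3. -10.]
4 [674.  32.] [  2. -11.]
-4 [674.  21.] [  0. -11.]
-12 [673.  10.] [ -2. -11.]
-20 [670.  -0.] [ -3. -10.]
-28 [665. -10.] [ -4. -10.]
-36 [660. -20.] [-6. -9.]
-44 [653. -28.] [-7. -8.]
-52 [645. -35.] [-8. -7.]
-60 [636. -41.] [-9. -6.]
-68 [626. -46.] [-10.  -5.]
-76 [615. -49.] [-10.  -3.]
-84 [605. -51.] [-11.  -2.]
-92 [594. -52.] [-11.  -0.]
-100 [583. -51.] [-11.   1.]
-108 [572. -48.] [-11.   3.]
-116 [562. -44.] [-10.   4.]
```

View pics/s2.png

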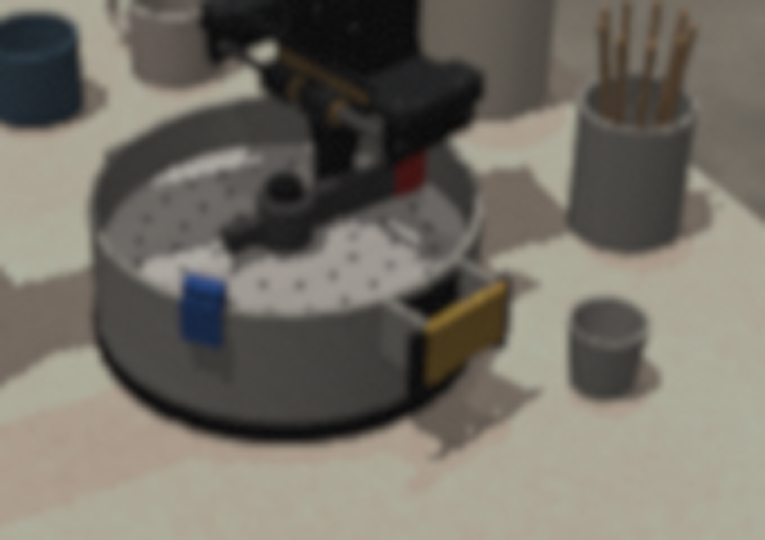

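The gate now sits across the spout at (465,335), and the fingers are behind the blade near (335,150). Next I'll sweep the stirrer clockwise.

Request:
send_rows(rows=[{"hand": 0,"x": 12,"y": -2,"z": 2,"roll": 0},{"hand": 0,"x": 5,"y": -8,"z": 0,"roll": 0},{"hand": 0,"x": 3,"y": -10,"z": 0,"roll": 0},{"hand": 0,"x": 2,"y": -11,"z": 0,"roll": 0},{"hand": 0,"x": 0,"y": -11,"z": 0,"roll": 0},{"hand": 0,"x": -2,"y": -11,"z": 0,"roll": 0},{"hand": 0,"x": -3,"y": -10,"z": 0,"roll": 0}])

```text
time: 6.8
position: [0.6719, -0.0005, 0.1473]
tool_rot: [-0.392, 3.117, 0.0]
ft_force: [-0.3, 3.0, -0.7]
grip_width: 0.006
grip_force: 1.1
```

Request:
send_rows(rows=[{"hand": 0,"x": -5,"y": -10,"z": -1,"roll": 0},{"hand": 0,"x": -6,"y": -9,"z": 0,"roll": 0},{"hand": 0,"x": -7,"y": -8,"z": 0,"roll": 0},{"hand": 0,"x": -8,"y": -7,"z": 0,"roll": 0},{"hand": 0,"x": -9,"y": -6,"z": 0,"roll": 0},{"hand": 0,"x": -10,"y": -5,"z": 0,"roll": 0}])

```text
time: 7.4
position: [0.6264, -0.0424, 0.1461]
tool_rot: [-0.395, 3.116, 0.005]
ft_force: [1.8, 3.2, -0.3]
grip_width: 0.007
grip_force: 1.3
```

Request:
send_rows(rows=[{"hand": 0,"x": -10,"y": -3,"z": 0,"roll": 0},{"hand": 0,"x": -11,"y": -2,"z": 0,"roll": 0},{"hand": 0,"x": -11,"y": 0,"z": 0,"roll": 0},{"hand": 0,"x": 0,"y": 0,"z": 0,"roll": 0}])

```text
time: 7.8
position: [0.5933, -0.0503, 0.1463]
tool_rot: [0.391, -3.116, 0.0]
ft_force: [-0.4, -0.7, 0.3]
grip_width: 0.006
grip_force: 0.0
```

Request:
send_rows(rows=[{"hand": 0,"x": -10,"y": 0,"z": 0,"roll": 0},{"hand": 0,"x": -11,"y": 2,"z": 0,"roll": 0},{"hand": 0,"x": -9,"y": 4,"z": 0,"roll": 0},{"hand": 0,"x": 0,"y": 0,"z": 0,"roll": 0}])

```text
time: 8.2
position: [0.5634, -0.0429, 0.1461]
tool_rot: [0.394, -3.115, -0.001]
ft_force: [1.0, 0.1, 0.1]
grip_width: 0.009
grip_force: 0.0
```

```bash
python3 - <<'E'
from h import *
import cv2
s=get_state();p=s["position"][:2]*1000-[596.5,26.2];print(s["position"],np.degrees(np.arctan2(p[1],p[0])))
A=get_image("top")[115:255,195:370];B=get_image("side")[150:270,230:400]
f=lambda a:cv2.resize(a,(560,440),interpolation=cv2.INTER_CUBIC)
cv2.imwrite("pics/s3.png",cv2.resize(B,(765,540),interpolation=cv2.INTER_CUBIC))
cv2.imwrite("pics/t3.png",cv2.resize(A,None,fx=4.25,fy=4.25,interpolation=cv2.INTER_CUBIC))
E
```

```text
[ 0.5633937  -0.04285036  0.14608251] -115.61545574434552
```

View pics/s3.png

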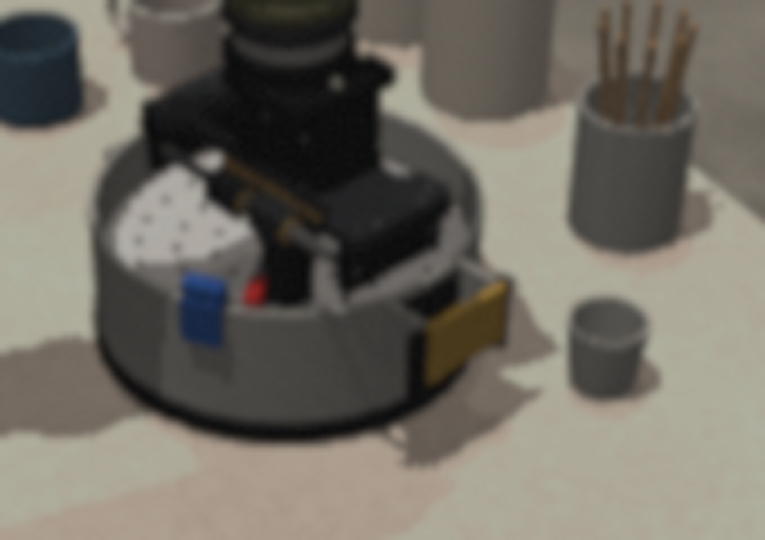

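The red tip shows at (257,290) and the clip at (204,285), so the arm is still short of the clip. I'll compare predicted tip pixels for a range of angles.

```bash
python3 - <<'E'
from h import *
C=np.array([596.5,26.2])
e=lambda t,r,z:[*(C+r*np.array([np.cos(np.radians(t)),np.sin(np.radians(t))])),z]
k=lambda p:((w2px("side",p)-[230,150])*4.5).round(0)
for t in(-120,-124,-128,-132,-136,-140): print(t,k(e(t,109,97)),k(e(t,85,97)))
for t in(-138,-140,-142):print("clip",t,k(e(t,122.5,116)))
print("knob",k([*C,111]), "rim L/R near",k(e(-115,125,100)))
for c in [(204,282)]:
    q=px2w("side",c[0]/4.5+230,c[1]/4.5+150,.116)-C;print(q,np.hypot(*q),np.degrees(np.arctan2(q[1],q[0])))
E
```

```text
-120 [274. 306.] [276. 282.]
-124 [261. 305.] [266. 281.]
-128 [248. 304.] [256. 280.]
-132 [235. 303.] [246. 279.]
-136 [223. 300.] [237. 277.]
-140 [211. 298.] [228. 275.]
clip -138 [207. 286.]
clip -140 [200. 284.]
clip -142 [194. 283.]
knob [283. 183.] rim L/R near [291. 319.]
[-91.09522334 -77.66881416] 119.71125431395436 -139.54871616673807
```

Request:
send_rows(rows=[{"hand": 0,"x": -6,"y": 3,"z": 0,"roll": 0},{"hand": 0,"x": -5,"y": 3,"z": 0,"roll": 0},{"hand": 0,"x": 0,"y": 0,"z": 0,"roll": 0}])

```text
time: 8.6
position: [0.5536, -0.0368, 0.1462]
tool_rot: [0.394, -3.116, -0.001]
ft_force: [1.6, -0.2, 1.2]
grip_width: 0.009
grip_force: 0.3
```

```bash
python3 - <<'E'
from h import *
import cv2
s=get_state();p=s["position"][:2]*1000-[596.5,26.2];print(s["position"],np.hypot(*p),np.degrees(np.arctan2(p[1],p[0])))
B=get_image("side")[190:240,250:320]
cv2.imwrite("pics/s4.png",cv2.resize(B,None,fx=10,fy=10,interpolation=cv2.INTER_CUBIC))
E
```

```text
[ 0.55357925 -0.03675009  0.14622993] 76.18992198020358 -124.28701977417329
```

View pics/s4.png

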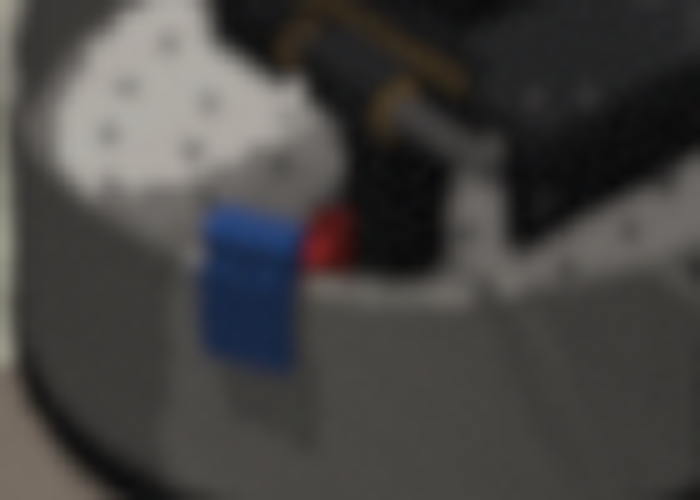

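The red tip is at (332,240) in the crop, just right of the clip (255,235), leaving roughly 5° to go. I'll nudge 4.5°, then back off and look from the top.

Request:
send_rows(rows=[{"hand": 0,"x": -2.5,"y": 1.7,"z": 0,"roll": 0},{"hand": 0,"x": -2.5,"y": 1.7,"z": 0,"roll": 0},{"hand": 0,"x": 0,"y": 0,"z": 0,"roll": 0}])

```text
time: 8.95
position: [0.5493, -0.0331, 0.1464]
tool_rot: [-0.394, 3.116, 0.001]
ft_force: [3.0, 1.5, -1.1]
grip_width: 0.005
grip_force: 1.6
```

Request:
send_rows(rows=[{"hand": 0,"x": 13,"y": -9,"z": 0,"roll": 0},{"hand": 0,"x": 0,"y": 0,"z": 40,"roll": 0},{"hand": 0,"x": 0,"y": 0,"z": 40,"roll": 0},{"hand": 0,"x": 20,"y": -45,"z": 0,"roll": 0},{"hand": 0,"x": 20,"y": -45,"z": 0,"roll": 0},{"hand": 0,"x": 20,"y": -45,"z": 0,"roll": 0},{"hand": 0,"x": 20,"y": -45,"z": 0,"roll": 0},{"hand": 0,"x": 20,"y": -45,"z": 0,"roll": 0},{"hand": 0,"x": 0,"y": 0,"z": 0,"roll": 0}])

```text
time: 9.85
position: [0.6599, -0.277, 0.2242]
tool_rot: [0.377, -3.113, 0.009]
ft_force: [-0.9, -0.0, -0.5]
grip_width: 0.004
grip_force: 0.0
```

```bash
python3 - <<'E'
from h import *
import cv2
A=get_image("top")[115:255,195:370]
print(get_state()["position"])
cv2.imwrite("pics/t5.png",cv2.resize(A,None,fx=4.25,fy=4.25,interpolation=cv2.INTER_CUBIC))
E
```

```text
[ 0.66002391 -0.27303844  0.22438311]
```

View pics/t5.png

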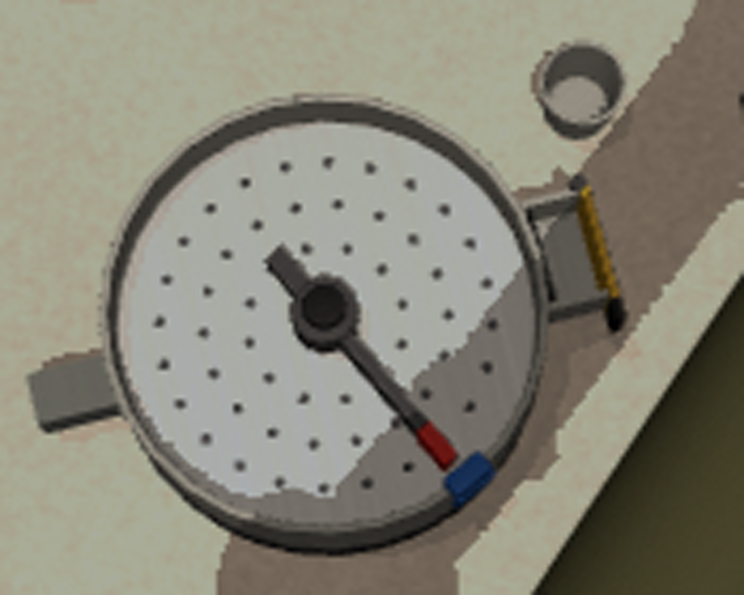

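The gate is shut, from (583,190) to (615,320). The red tip (436,443) sits nearly in line with the clip (470,478). I'll measure the angles numerically.

```bash
python3 - <<'E'
from h import *
import cv2
from scipy.optimize import minimize
I=get_image("top").astype(float); b,g,r=I[...,0],I[...,1],I[...,2]
S=4;I0=cv2.imread("pics/top0.png").astype(float)
def soft(W,u0,u1,v0,v1):
    W=W.copy();m=np.zeros_like(W);m[v0:v1,u0:u1]=1;return np.clip(W,0,None)*m
red=soft(r-np.maximum(b,g)-15,280,315,205,235);blue=soft(b-r-15,290,325,210,245)
red0=soft(I0[...,2]-np.maximum(I0[...,0],I0[...,1])-15,255,280,135,165)
def cen(W):
    v,u=np.indices(W.shape);return np.array([(W*u).sum(),(W*v).sum()])/W.sum()
C=np.array([596.5,26.2])
def box(t,r0,r1,h,z0,z1,C=C):
    c,s=np.cos(np.radians(t)),np.sin(np.radians(t))
    return [[C[0]+R*c-w*s,C[1]+R*s+w*c,z] for R in(r0,r1) for w in(-h,h) for z in(z0,z1)]
def pc(pts):  # centroid of projected silhouette
    h=cv2.convexHull(np.float32([w2px("top",p) for p in pts]));m=cv2.moments(h);return np.array([m["m10"],m["m01"]])/m["m00"]
print("red",cen(red),"blue",cen(blue),"red0",cen(red0))
for C in (np.array([596.5,26.2]),np.array([595.1,25.9]),np.array([597.5,26.5]),np.array([596.5,27.5])):
    fr=min(np.arange(-150,-125,.2),key=lambda t:np.linalg.norm(pc(box(t,86,109,5,66,98,C))-cen(red)))
    fb=min(np.arange(-150,-125,.2),key=lambda t:np.linalg.norm(pc(box(t,116,129,13,90,116,C))-cen(blue)))
    print(C,fr,fb,pc(box(fr,86,109,5,66,98,C)),pc(box(fb,116,129,13,90,116,C)))
E
```

```text
red [297.28826851 219.17001255] blue [304.8803392  226.83731156] red0 [266.29571037 148.23212656]
[596.5  26.2] -139.80000000000058 -140.00000000000057 [298.25203023 220.28458963] [305.32714762 227.27086998]Traceback (most recent call last):
  File "<stdin>", line 20, in <module>
  File "<stdin>", line 20, in <lambda>
  File "<stdin>", line 17, in pc
  File "h.py", line 8, in w2px
    c=get_calibration(n);T=np.linalg.inv(c["world_from_camera"])
ValueError: time passes only in moves, steps and waits
```

The tip is at -139.8° and the clip at -140.0°, so they are aligned. The gate is on its stop and the arm is clear.

```bash
python3 -c "
from bench import *
print(close_job())"
```

```text
the job is handed in; nothing more can be done
None
```

The job is handed in: the gate was pushed shut against its stop first, then the stirrer was turned until its red tip lined up with the middle of the blue clip (within about 0.2° by camera), with the arm clear and nothing else touched; the judge's result was not shown.

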